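# Weigh a ring with sprung tongs

### The job

Pick up the sprung steel tongs, squeeze them shut on the ring that lies on the grey work pad, and carry the ring to the pocket scale: lower it onto the middle of the round pan before letting go, so that it lies flat there. Do not touch the ring with the gripper itself and leave the loupe where it is. Then set the tongs down again on the bare table top, standing on their edge as they were found, clear of the scale and the pad.

Things in the scene. Friction and masses are not known exactly. Their poses are not given: they have to be found in the camera images.
- tongs_grip (a point): Steel tongs (80 g, 144 mm) on edge, sprung hinge at the rear. Site midway between the black finger rests (24 high, 42 mm over both when free; 36 mm long between 3 mm end lips that stop the fingers sliding), 12 mm above the underside. x points to the tips, y across (squeeze), z up. Grasp between the lips from above, across y, fingertips just off the table. Middle of the tip plates 63 mm ahead (+x).
- tongs: The same tongs; origin on their underside, 12 mm below tongs_grip, same axes. Tip plates 20 mm long, 12 mm high, level with the underside; free gap between them 44 mm. Each mm of squeeze at the rests closes them 2 mm: at 37 mm over the rests the gap is 35 mm and the tongs can be carried open; at about 30 mm they meet the ring; opened again to 37 mm they let it go but stay in the fingers.
- tongs_arm (a joint): Squeeze of the tongs, rad: 0 sprung fully open, about 0.18 shut on the ring, 0.27 at the stop. Spring force at the finger rests about 2.3 N as squeezing begins, 5 N when shut on the ring; a grip of 20 N or more at the rests holds the ring firmly.
- ring_center (a point): Plain grey metal band ring, 22 mm outside diameter, 8 mm high, 15 g, lying flat on the pad (the only ring there); point at its centre, half-way up, z up.
- ring: The same ring; origin at the centre of its underside, 4 mm below ring_center.
- pad: Grey cloth-covered work pad, 130 mm (x) by 190 mm (y), 4 mm thick, fixed on the table; origin under its centre.
- scale: Black pocket scale, 150 mm (x) by 110 mm (y), 20 mm high, fixed on the table, its small display and keys at its -x end; origin under its centre.
- pan_center (a point): Centre of the top of the scale's round flat steel pan: 88 mm diameter, no rim, top 24 mm above the table.
- loupe_center (a point): Folded loupe, a small black and silver block 35 x 29 x 14 mm, lying on the pad beside the ring, at least 60 mm from it centre to centre; point half-way up. To be left alone.

How it is judged:
On the way:
1. the ring is lifted clear of the pad in the tongs (z of ring_center in the frame of pad above 0.022 m and contact force between tongs and ring above 0.3 N), for 0.2 s.
At the end, for the whole second after the job is handed in: The ring lies flat (within 10 degrees) and still on the pan, its centre within 25 mm of the pan's centre; the tongs, sprung open, stand on edge at rest on the table top, touching neither ring, scale nor pad (horizontal distance between ring_center and pan_center below 0.025 m and z of ring_center in the frame of pan_center between 0.001 and 0.008 m and angle between ring's own z axis and vertical below 0.17 rad and linear speed of each of ring, tongs below 0.02 m/s and height (world z) of tongs below 0.003 m and angle between tongs's own z axis and vertical below 0.1 rad and contact force between tongs and ring below 0.01 N and contact force between tongs and scale below 0.01 N and contact force between tongs and pad below 0.01 N and value of joint tongs_arm below 0.03 rad).
It fails at once if the gripper touches the ring (contact force between the fingers and ring above 0.3 N).
It fails at once if the ring is let go more than about 20 mm above the pan (z of ring_center in the frame of pan_center above 0.026 m and contact force between tongs and ring below 0.01 N).
It fails at once if the loupe is moved by more than 15 mm (distance of loupe_center from where it was at the start of the episode above 0.015 m).
It also fails if it takes over 64 s, if anything falls off the work surface, if the arm or the gripper's body presses on something with over 40 N, if the wrist force passes 120 N, or if a joint passes its speed limit or range.

### The arm

A 6-joint arm with a two-finger parallel gripper is mounted at the origin on a cart in front of the work surface, level with it; the furniture and walls round the work are solid. World frame = base frame: x ahead of the robot, y to its left, z up, the work surface at z = 0. Lengths are in m, angles in rad, forces in N, time in s.
With the tool pointing down it reaches from about 0.25 to 0.725 m from the base axis. Payload 4 kg.
Tool frame: the origin (TCP) lies midway between the tips of the shut fingers; the grasp point (between the pads) lies 19 mm behind it (bot.grip_point_offset is the distance from the TCP to the grasp point, in m); z points along the fingers, y is the line along which they close (so a half turn about z gives the same grasp; the last joint's range is limited). The gripper opens to 85 mm and grips with 20 to 120 N. Pads are 22 mm wide; open, the fingers measure 114 mm over their backs; the gripper's body (76 mm by 85 mm) begins 54 mm behind the grasp point. The pads swing forward as they close: fully open they stand 13 mm farther back than shut.
Start: joints at [1.248, 0.241, 0.005, 1.335, 0, 1.571], TCP at [0.159, 0.474, 0.231] pointing down, gripper open.
Joint ranges: [-2.72, 2.72], [-1.05, 1.87], [-1.09, 1.28], [-1.99, 2.15], [-1.42, 1.44], [-3.14, 3.14]. Speed limits (rad/s): [2.79, 2.79, 3.14, 3.14, 3.14, 3.14].

### API

Orientations are given as a unit quaternion [x, y, z, w].
In Python, from workcell import bot gives the robot as it stands.
- The arm moves only by the tool step_arm, never from a script. Its argument "targets" is text: rows parted by semicolons, each of 7 numbers parted by spaces: the opening, from -1 (shut) to 1 (fully open), so that 0 is half open, then the shift along the world's x, y, z normalised to -1 to 1, where 1 is 0.5 m, then the turn, a rotation vector about the world's x, y, z normalised to -1 to 1, where 1 is pi/4 rad. In form: gripper x y z wx wy wz; .... A call has 1 to 10 rows; each row is the pose to reach, as a shift and turn from the pose commanded when the call began; what a row does not reach only later rows make up. A row lasts 1/12 s, in which the tool goes at most 41.7 mm and 7.16 degrees, less where a joint would pass 70% of its speed; a pose out of reach is approached as far as the arm can. A call with a number of a shift or a turn outside -1 to 1 is refused whole. A call with a gripper value outside its range is refused whole. The fingers move at their own pace and stop on an object; the grip force is fixed at half the most. Time passes only in rows, so rows that repeat a pose let the fingers close. It gives the time, the measured TCP pose, the force, the opening and the grip force at its end, in the units of the state.
- bot.get_obs(): the state, without advancing time (a new reading comes with each control period).
- bot.camera(name): name is "scene" or "side" or "wrist"; returns the picture (400x640x3 uint8, red, green, blue); there is no depth.
- bot.camera_info(name): a dict with "vertical_fov" (degrees; the focal length in pixels is half the picture's height over the tangent of half this angle, whatever the lens; pixels are square), "cx", "cy" (the principal point, pixels), "D" ([k1, k2, p1, p2, k3] as OpenCV has them; the pictures are not rectified), "pose" (4x4, takes a point from camera to world coordinates). Camera axes: x right, y up, looking along -z (the intrinsics and any distortion apply to the point x, -y, -z); pixel columns grow to the right and rows downward; lengths in m; the calibration is good to about 2 mm. A picture is of the moment at which its call begins: read the wrist's pose just before it. camera_info takes no time and is no camera call; for the wrist camera it gives the pose at the moment of the call.
- bot.job_done(): hands the job in; it is judged then, once.
The state is a dict: "clock": time; "joint_pos": joint angles; "joint_vel": joint speeds; "tau": joint torques, N m; "eef_pos": TCP position; "tool_rot": TCP orientation; "ft_force": force on the tool from outside, world axes, zero at the start; "ft_torque": the same for the moment, N m; "grip_width": finger opening in m; "grasp_force": force on a finger pad.
Only numpy, scipy, OpenCV 4.12 (cv2) and the standard library are available. Lean on these libraries where they do the work, as an engineer would, in place of code of your own. Each camera call takes 0.05 s, during which the arm holds its last target. There are 200 camera calls.

## Working session

There is one attempt and no reset: what is moved stays moved. The work goes in short steps, Python scripts to look and compute and a tool call to move; the robot and the scene stay as the last step left them, time stands still between calls to the robot, and variables do not carry over. Pictures are saved under pics/ and viewed, at most 10 in all, crops included, and the job is handed in when it is done.

Besides the shell and the picture viewer there is one more tool, called after ">>>" as name(argument=value, ...) on one line, values as JSON. step_arm: Moves the arm, as the interface text tells. Scaled input: -1 to 1 covers 0.5 m each way for a shift and pi/4 rad each way for a turn. Its arguments: {"type":"object","properties":{"targets":{"type":"string"}},"required":["targets"]}

```bash
mkdir -p pics
cat > h.py <<'E'
import numpy as np, cv2
from workcell import bot
def K(n):
    i=bot.camera_info(n); f=200/np.tan(np.radians(i["vertical_fov"])/2)
    return np.array([[f,0,i["cx"]],[0,f,i["cy"]],[0,0,1.]]),np.array(i["D"],float),np.array(i["pose"])
def ray(n,px,z,cal=None):
    k,D,T=cal or K(n)
    u=cv2.undistortPoints(np.array(px,float).reshape(-1,1,2),k,D).reshape(-1,2)
    d=np.c_[u[:,0],-u[:,1],-np.ones(len(u))]@T[:3,:3].T
    o=T[:3,3]; return o+d*((z-o[2])/d[:,2])[:,None]
def snap(n,f):
    cal=K(n); im=bot.camera(n); cv2.imwrite(f"pics/{f}.png",im[...,::-1]); return im,cal
E
python3 - <<'E'
from h import *
for n in("scene","side"): 
    im,c=snap(n,n+"1"); print(n,c[2].round(3).tolist())
a=cv2.imread("pics/scene1.png");
s=bot.get_obs();print(s["clock"],s["eef_pos"],s["tool_rot"],s["grip_width"])
E
```

```text
scene [[0.687, 0.513, -0.515, 0.037], [-0.727, 0.478, -0.493, -0.457], [-0.007, 0.713, 0.701, 0.703], [0.0, 0.0, 0.0, 1.0]]
side [[-1.0, 0.023, 0.004, 0.491], [-0.009, -0.515, 0.857, 1.005], [0.022, 0.857, 0.516, 0.641], [0.0, 0.0, 0.0, 1.0]]
0.1 [0.15843273 0.47363704 0.23049666] [ 1.60719955e-01  9.86999594e-01 -9.35027152e-04 -1.54759656e-04] 0.08561310821590364
```

View pics/scene1.png

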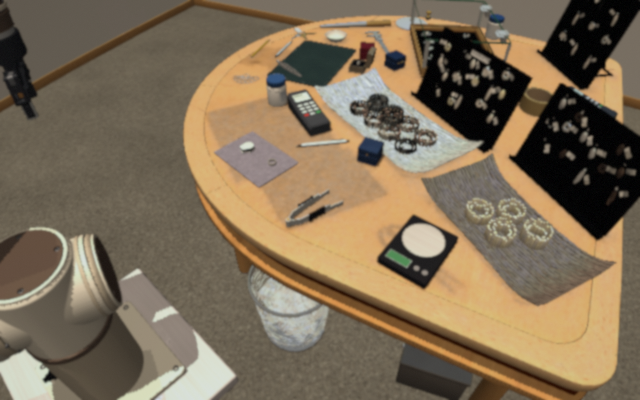

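View pics/side1.png

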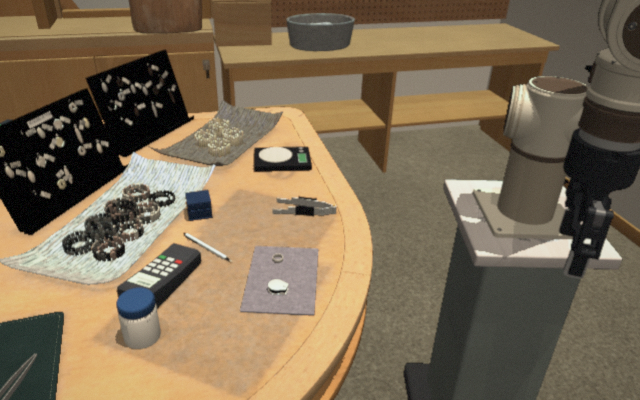

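The scene view shows the ring at (271,162), the loupe at (248,147), the tongs from (288,222) to (342,204) and the pan at (425,240). The side view shows the ring at (278,258), the tongs at about (305,207) and the pan at (277,155).

Run:
```python
from h import *
for n,L in (("scene",[((271,162),.008),((248,147),.011),((425,240),.024),((288,222),.012),((342,204),.012),((328,192),.012),((319,213),.024),((296,209),.024)]),
 ("side",[((278,258),.008),((277,287),.011),((276,155),.024),((336,210),.012),((275,212),.012),((275,201),.012),((305,211),.02)])):
    for p,z in L: print(n,p,ray(n,p,z)[0].round(3))
a=cv2.imread("pics/scene1.png")[180:235,275:355]; b=cv2.imread("pics/side1.png")[190:225,265:345]
cv2.imwrite("pics/c.png",np.vstack([cv2.resize(a,None,fx=6,fy=6),cv2.resize(b,None,fx=6,fy=6)]))
```

```text
scene (271, 162) [0.551 0.195 0.008]
scene (248, 147) [0.548 0.281 0.011]
scene (425, 240) [ 0.587 -0.234  0.024]
scene (288, 222) [0.438 0.015 0.012]
scene (342, 204) [ 0.558 -0.035  0.012]
scene (328, 192) [0.565 0.014 0.012]
scene (319, 213) [ 0.495 -0.023  0.024]
scene (296, 209) [0.469 0.022 0.024]
side (278, 258) [0.553 0.196 0.008]
side (277, 287) [0.548 0.284 0.011]
side (276, 155) [ 0.585 -0.221  0.024]
side (336, 210) [0.433 0.022 0.012]
side (275, 212) [0.57  0.036 0.012]
side (275, 201) [ 0.573 -0.01   0.012]
side (305, 211) [0.503 0.042 0.02 ]
```

View pics/c.png

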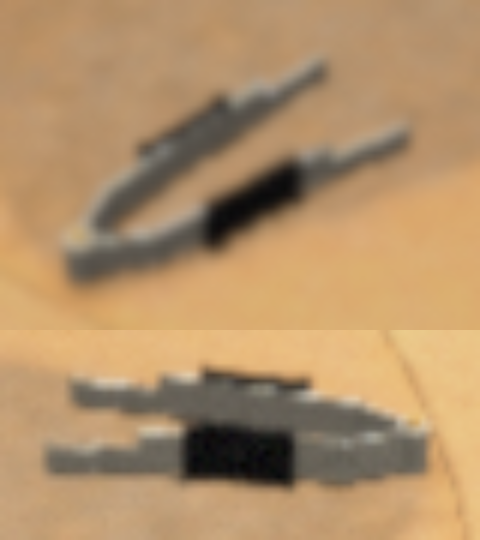

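>>> step_arm(targets="1 0.684 -0.928 0.04 0 0 0.33;1 0.684 -0.928 0.04 0 0 0.33;1 0.684 -0.928 0.04 0 0 0.33;1 0.684 -0.928 0.04 0 0 0.33;1 0.684 -0.928 0.04 0 0 0.33;1 0.684 -0.928 0.04 0 0 0.33;1 0.684 -0.928 0.04 0 0 0.33;1 0.684 -0.928 0.04 0 0 0.33;1 0.684 -0.928 0.04 0 0 0.33;1 0.684 -0.928 0.04 0 0 0.33")

```text
clock: 0.93
eef_pos: [0.4023, 0.1424, 0.2455]
tool_rot: [0.032, 0.999, 0.0, -0.0]
ft_force: [0.9, 1.4, -0.4]
grip_width: 0.085
grasp_force: 0.0
```

>>> step_arm(targets="1 0.19 -0.264 0 0 0 0;1 0.19 -0.264 0 0 0 0;1 0.19 -0.264 0 0 0 0;1 0.19 -0.264 0 0 0 0;1 0.19 -0.264 0 0 0 0;1 0.19 -0.264 0 0 0 0;1 0.19 -0.264 0 0 0 0")

```text
clock: 1.52
eef_pos: [0.4961, 0.0125, 0.2449]
tool_rot: [0.032, 0.999, 0.0, -0.001]
ft_force: [-0.6, 0.5, 0.0]
grip_width: 0.0853
grasp_force: 0.0
```

Run:
```python
from h import *
im,c=snap("wrist","w1"); print(c[2].round(3).tolist()); s=bot.get_obs();print(s["clock"],s["eef_pos"],s["tool_rot"],s["ft_force"])
```

```text
[[0.065, -0.964, -0.258, 0.432], [0.998, 0.063, 0.017, 0.018], [-0.0, -0.258, 0.966, 0.388], [0.0, 0.0, 0.0, 1.0]]
1.5667 [0.49593759 0.01305573 0.24511997] [ 3.14641056e-02  9.99504566e-01  1.43421473e-04 -7.82405209e-04] [ 0.08675615 -0.19312378 -0.41824299]
```

View pics/w1.png

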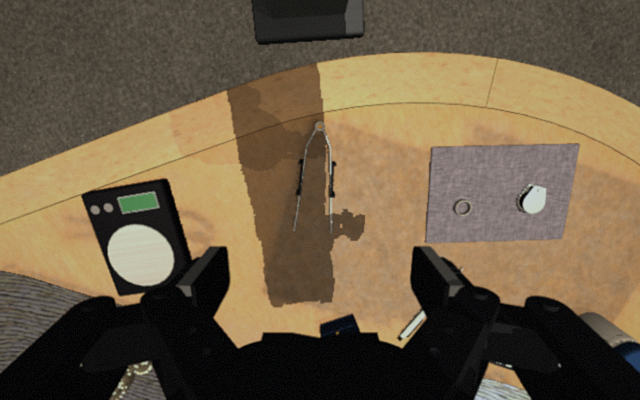

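The wrist view shows the hinge at (319,127), rests at about (300,178) and (333,178), tips at (294,230) and (331,232), ring at (462,207), loupe at (532,200) and pan at (141,255).

Run:
```python
from h import *
c=K("wrist"); im=cv2.imread("pics/w1.png"); 
def R(p,z): return ray("wrist",p,z,c).round(4).tolist()
m=((im.max(2)<30)[130:225,280:350]).astype(np.uint8)
n,l,st,ce=cv2.connectedComponentsWithStats(m)
for i in range(1,n):
    if st[i][4]>15: print("dark",st[i]+[280,130,0,0,0],ce[i]+[280,130],R(ce[i]+[280,130],.02))
print("hinge",R((319,127),.02),"tips",R([(294,230),(331,232)],.012))
m=((im.min(2)>150)[200:300,90:190]).astype(np.uint8)
(p,r)=cv2.minEnclosingCircle(max(cv2.findContours(m,0,2)[0],key=cv2.contourArea)); p=np.array(p)+[90,200]
print("pan",p,r,R(p,.024))
print("ring",R((462,207),.008),"loupe",R((532,200),.011))
print("pad",R([(431,146),(579,143),(564,238),(427,241)],.004)); print("scale",R([(83,194),(165,179),(190,285),(117,296)],.02))
v=np.hstack([cv2.resize(im[110:245,280:350],None,fx=4,fy=4,interpolation=2),cv2.resize(im[150:285,430:530],None,fx=4,fy=4,interpolation=2)])
cv2.imwrite("pics/w1c.png",v)
```

```text
dark [299 160   4  14  23] [300.86956522 164.56521739] [[0.4838, -0.0083, 0.02]]
dark [296 185   5  10  26] [298.42307692 190.26923077] [[0.5156, -0.0138, 0.02]]
hinge [[0.4408, 0.0166, 0.02]] tips [[0.5706, -0.0247, 0.012], [0.5765, 0.0237, 0.012]]
pan [140.57868195 254.14720917] 33.8536376953125 [[0.5874, -0.2281, 0.024]]
ring [[0.5543, 0.1971, 0.008]] loupe [[0.5497, 0.2872, 0.011]]
pad [[0.473, 0.1553, 0.004], [0.4802, 0.3448, 0.004], [0.6095, 0.344, 0.004], [0.601, 0.1538, 0.004]]
scale [[0.5029, -0.2871, 0.02], [0.4908, -0.1779, 0.02], [0.6385, -0.1726, 0.02], [0.6499, -0.2784, 0.02]]
```

View pics/w1c.png

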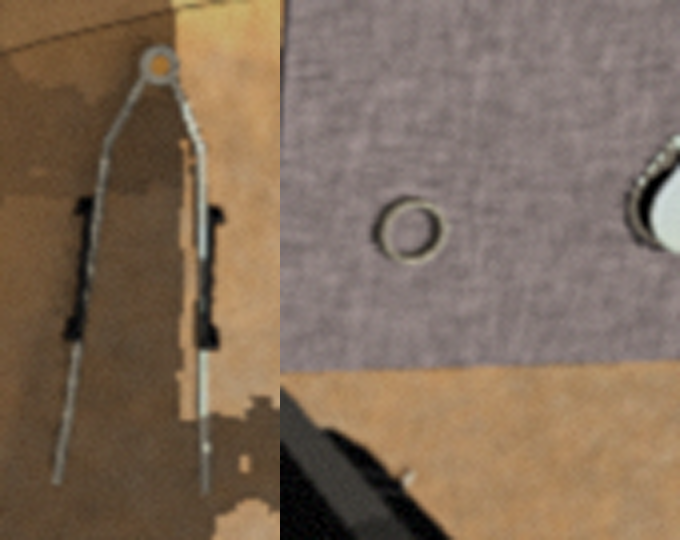

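The enlarged crop shows the rests' centres at about (299.7,177.5) and (332,179.3), the tip ends at (294.2,230.7) and (331.2,233), and the ring centre at (462.8,207.5).

```bash
python3 - <<'E'
from h import *
c=K("wrist")
import numpy as np
im=cv2.imread("pics/w1.png")
E
python3 - <<'E'
import sys; sys.path.insert(0,'.')
from h import *
c=K("wrist")
R=lambda p,z: ray("wrist",p,z,c)
r=R([(299.7,177.5),(332,179.3)],.022)[:,:2]; l=R([(301,161.7),(333.2,163.7),(298.2,192.5),(332,194.5)],.022)[:,:2]
t=R([(294.2,230.7),(331.2,233)],.012)[:,:2]; h=R((319.5,126),.02)[0,:2]
rc=r.mean(0);tc=t.mean(0)
print(r,l,t,h,"rest",rc,"tip",tc)
for a,b in((h,tc),(h,rc),(rc,tc),(l[:2].mean(0),l[2:].mean(0))): print(np.degrees(np.arctan2(*(b-a)[::-1])),np.linalg.norm(b-a))
y=r[1]-r[0];print(np.degrees(np.arctan2(-y[0],y[1])))
print("ring",R((462.8,207.5),.008))
E
```

```text
[[ 0.49929254 -0.01081051]
 [ 0.50403624  0.02851614]] [[ 0.48008366 -0.0076921 ]
 [ 0.48497122  0.03098433]
 [ 0.51798965 -0.01418153]
 [ 0.52319636  0.02749822]] [[ 0.57160063 -0.02455808]
 [ 0.57791282  0.02393222]] [0.43966428 0.0172662 ] rest [0.50166439 0.00885281] tip [ 5.74756729e-01 -3.12931251e-04]
-7.414049312870508 0.13623140370238382
-7.727806366981785 0.0625683519812102
-7.147555166190884 0.07366478667442841
-7.464996584644205 0.03839094971866127
-6.877953077026314
ring [[0.55505092 0.19815755 0.008     ]]
```

>>> step_arm(targets="0.4 0.012 -0.008 -0.08 0 0 -0.085;0.4 0.012 -0.008 -0.16 0 0 -0.085;0.4 0.012 -0.008 -0.24 0 0 -0.085;0.4 0.012 -0.008 -0.32 0 0 -0.085;0.4 0.012 -0.008 -0.38 0 0 -0.085;0.4 0.012 -0.008 -0.38 0 0 -0.085;0.4 0.012 -0.008 -0.38 0 0 -0.085;0.4 0.012 -0.008 -0.38 0 0 -0.085")

```text
clock: 2.23
eef_pos: [0.504, 0.0094, 0.0575]
tool_rot: [0.064, 0.998, 0.0, 0.001]
ft_force: [0.2, -0.6, 0.8]
grip_width: 0.0598
grasp_force: 0.0
```

Run:
```python
from h import *
im,c=snap("wrist","w2"); s=bot.get_obs();print(s["clock"],s["eef_pos"],s["tool_rot"],s["grip_width"])
```

```text
2.2833 [0.50482649 0.00916356 0.05816271] [6.44885695e-02 9.97915628e-01 2.11893035e-04 2.36198465e-03] 0.05963636814732938
```

View pics/w2.png

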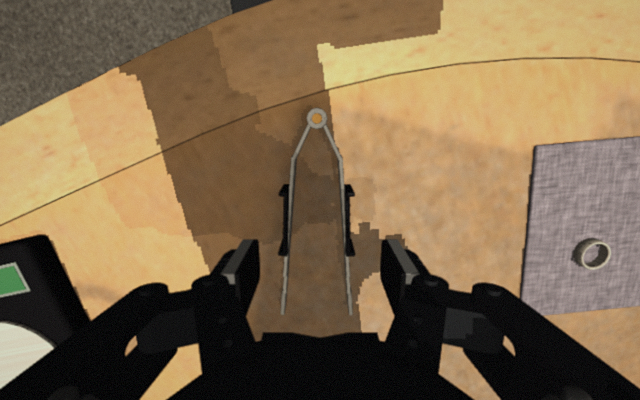

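The tongs stand straight between the fingers: hinge (316,118), rests from (284,187) to (283,252) and from (348,187) to (350,252), tip ends (283,313) and (350,313).

Run:
```python
from h import *
c=K("wrist")
R=lambda p,z: ray("wrist",p,z,c)
r=R([(286,187),(348,187),(282,252),(350,252)],.024)[:,:2]
t=R([(283,313),(350.5,313)],.012)[:,:2];h=R((316,118),.02)[0,:2]
print(r,r.mean(0),t.mean(0),h); d=t.mean(0)-h;print(np.degrees(np.arctan2(d[1],d[0])))
print("ring",R((593,254),.008))
s=bot.get_obs();q=s["tool_rot"];print(s["eef_pos"],np.degrees(2*np.arctan2(q[1],q[0]))-180)
```

```text
[[ 0.47759054 -0.00657919]
 [ 0.48238097  0.03014875]
 [ 0.51900988 -0.01580469]
 [ 0.52459025  0.02699145]] [0.50089291 0.00868908] [ 0.57495031 -0.00110653] [0.44041349 0.0164201 ]
-7.422342958537091
ring [[0.55689227 0.19870591 0.008     ]]
[0.50482649 0.00916356 0.05816271] -7.394998272063276
```

>>> step_arm(targets="0.4 -0.006 -0.001 -0.05 0 0 0;0.4 -0.006 -0.001 -0.09 0 0 0;0.4 -0.006 -0.001 -0.108 0 0 0;0.4 -0.006 -0.001 -0.108 0 0 0;0.4 -0.006 -0.001 -0.108 0 0 0;0.4 -0.006 -0.001 -0.108 0 0 0")

```text
clock: 2.78
eef_pos: [0.5014, 0.008, 0.0033]
tool_rot: [0.065, 0.998, 0.0, 0.002]
ft_force: [-0.1, -0.4, -0.0]
grip_width: 0.0599
grasp_force: 0.0
```

>>> step_arm(targets="0.1 0 0 0 0 0 0;-0.13 0 0 0 0 0 0;-0.13 0 0 0 0 0 0;-0.13 0 0 0 0 0 0;-0.13 0 0 0 0 0 0;-0.13 0 0 0 0 0 0")

```text
clock: 3.28
eef_pos: [0.5013, 0.0079, 0.0031]
tool_rot: [0.065, 0.998, 0.0, 0.002]
ft_force: [-0.5, 0.4, 5.9]
grip_width: 0.0374
grasp_force: 4.5
```

>>> step_arm(targets="-0.13 0 0 0.01 0 0 0;-0.13 0 0 0.02 0 0 0;-0.13 0 0 0.04 0 0 0;-0.13 0 0 0.08 0 0 0;-0.13 0 0 0.12 0 0 0;-0.13 0 0 0.12 0 0 0;-0.13 0 0 0.12 0 0 0")

```text
clock: 3.87
eef_pos: [0.5012, 0.0079, 0.0632]
tool_rot: [0.065, 0.998, 0.0, 0.002]
ft_force: [-0.4, 0.2, -1.7]
grip_width: 0.0369
grasp_force: 2.9
```

Run:
```python
from h import *
im,c=snap("wrist","w3"); s=bot.get_obs();print(s["clock"],s["eef_pos"],s["ft_force"],s["grip_width"],s["grasp_force"])
b,_=snap("side","s3")
v=np.vstack([cv2.resize(im[90:340,160:480],(640,380)),cv2.resize(b[130:240,240:560],(640,220))])
cv2.imwrite("pics/w3c.png",v[...,::-1])
```

```text
3.9167 [0.50002915 0.00791413 0.06204827] [-0.17396689 -0.39482014 -1.17827439] 0.03690836011686748 2.94905886054039
```

View pics/w3c.png

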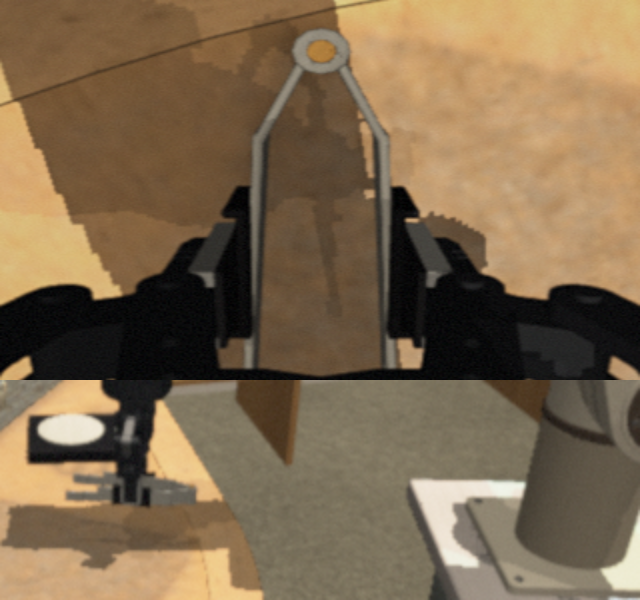

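>>> step_arm(targets="-0.13 -0.002 0.03 0 0 0 0;-0.13 -0.004 0.075 0 0 0 0;-0.13 -0.006 0.125 0 0 0 0;-0.13 -0.008 0.18 0 0 0 0;-0.13 -0.01 0.235 0 0 0 0;-0.13 -0.012 0.29 0 0 0 0;-0.13 -0.014 0.34 0 0 0 0;-0.13 -0.016 0.375 0 0 0 0;-0.13 -0.018 0.395 0 0 0 0;-0.13 -0.018 0.395 0 0 0 0")

```text
clock: 4.8
eef_pos: [0.4898, 0.2069, 0.0604]
tool_rot: [0.064, 0.998, -0.0, -0.001]
ft_force: [0.1, 0.4, -0.9]
grip_width: 0.0372
grasp_force: 2.9
```

>>> step_arm(targets="-0.13 0 0 -0.02 0 0 0;-0.13 0 0 -0.05 0 0 0;-0.13 0 0 -0.06 0 0 0;-0.13 0 0 -0.06 0 0 0")

```text
clock: 5.13
eef_pos: [0.4889, 0.2033, 0.0292]
tool_rot: [0.066, 0.998, -0.001, -0.002]
ft_force: [0.5, -0.4, 0.0]
grip_width: 0.0374
grasp_force: 2.9
```

Run:
```python
from h import *
im,c=snap("wrist","w4"); s=bot.get_obs();print(s["clock"],s["eef_pos"],s["ft_force"],s["grip_width"],s["grasp_force"])
b,_=snap("side","s4");a,_=snap("scene","a4")
v=np.vstack([np.hstack([cv2.resize(b[200:325,220:370],(384,320),interpolation=2),cv2.resize(a[100:225,200:350],(384,320),interpolation=2)]),cv2.resize(im[80:330,:],(768,280))])
cv2.imwrite("pics/w4c.png",v[...,::-1])
```

```text
5.1833 [0.48972615 0.20379028 0.0302562 ] [ 0.08026476 -0.57612014 -0.91486156] 0.03703332853230512 2.9511675238609314
```

View pics/w4c.png

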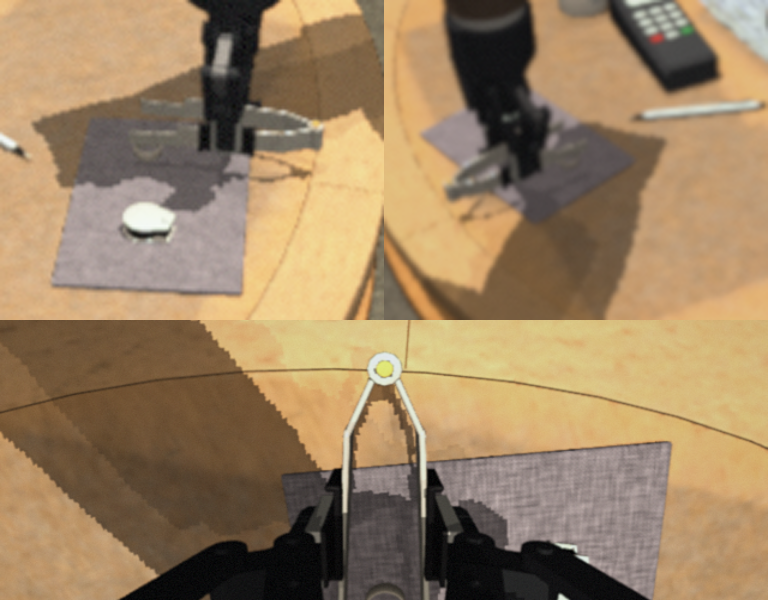

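The side and wrist views show the ring between the tip plates, at about the middle of the plates. I'll lower the tongs around it.

>>> step_arm(targets="-0.13 0.001 0 -0.015 0 0 0;-0.13 0.001 0 -0.03 0 0 0;-0.13 0.001 0 -0.04 0 0 0;-0.13 0.001 0 -0.042 0 0 0;-0.13 0.001 0 -0.042 0 0 0;-0.13 0.001 0 -0.042 0 0 0")

```text
clock: 5.78
eef_pos: [0.4912, 0.2054, 0.0104]
tool_rot: [0.065, 0.998, -0.0, -0.0]
ft_force: [0.0, -0.3, 0.1]
grip_width: 0.0372
grasp_force: 3.0
```

Run:
```python
from h import *
s=bot.get_obs();print(s["clock"],s["eef_pos"],s["ft_force"],s["ft_torque"],s["grip_width"],s["grasp_force"])
b,_=snap("side","s5")
im,_=snap("wrist","w5")
v=np.vstack([cv2.resize(b[220:300,230:350],(720,480),interpolation=2)])
cv2.imwrite("pics/w5c.png",v[...,::-1])
```

```text
5.7833 [0.49118136 0.20542254 0.01037065] [ 0.03279094 -0.29997026  0.11107492] [-0.03300671 -0.00628426  0.00720585] 0.037215798646869275 2.951991744339466
```

View pics/w5c.png

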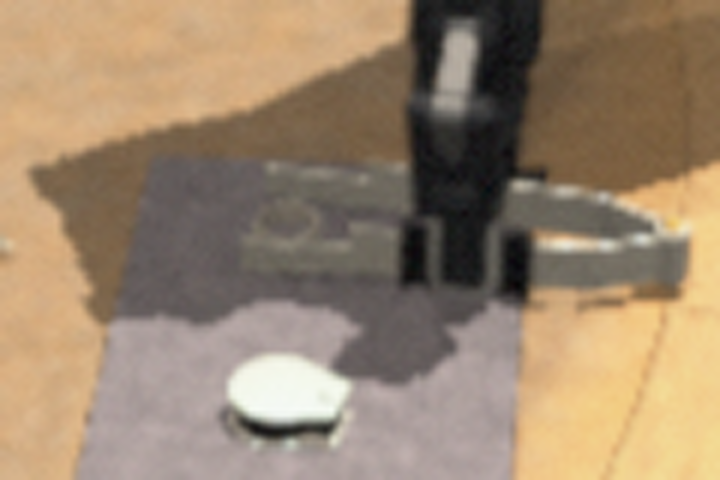

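The ring lies between the plates, mid-length. Next I lower the tongs 2 mm, squeeze and lift.

>>> step_arm(targets="-0.13 0 0 -0.004 0 0 0;-0.13 0 0 -0.004 0 0 0;-0.3 0 0 -0.004 0 0 0;-0.5 0 0 -0.004 0 0 0;-1 0 0 -0.004 0 0 0;-1 0 0 -0.004 0 0 0;-1 0 0 -0.004 0 0 0;-1 0 0 -0.004 0 0 0;-1 0 0 -0.004 0 0 0;-1 0 0 -0.004 0 0 0")

```text
clock: 6.72
eef_pos: [0.4913, 0.2054, 0.0086]
tool_rot: [0.065, 0.998, -0.0, -0.0]
ft_force: [0.1, -0.4, 0.6]
grip_width: 0.0273
grasp_force: 58.9
```

>>> step_arm(targets="-1 0 0 0.01 0 0 0;-1 0 0 0.03 0 0 0;-1 0 0 0.07 0 0 0;-1 0 0 0.12 0 0 0;-1 0 0 0.16 0 0 0;-1 0 0 0.16 0 0 0;-1 0 0 0.16 0 0 0;-1 0 0 0.16 0 0 0")

```text
clock: 7.38
eef_pos: [0.491, 0.2053, 0.0884]
tool_rot: [0.065, 0.998, -0.0, -0.0]
ft_force: [-0.5, -0.3, -0.6]
grip_width: 0.0278
grasp_force: 59.1
```

Run:
```python
from h import *
s=bot.get_obs();print(s["clock"],s["eef_pos"],s["ft_force"],s["grip_width"],s["grasp_force"])
b,_=snap("side","s6")
a,_=snap("scene","a6")
v=np.hstack([cv2.resize(b[170:300,230:350],(400,433),interpolation=2),cv2.resize(a[90:220,220:340],(400,433),interpolation=2)])
cv2.imwrite("pics/w6c.png",v[...,::-1])
```

```text
7.3833 [0.49098873 0.20528089 0.08842606] [-0.46823387 -0.29344397 -0.58021803] 0.02780724513665535 59.13030115887523
```

View pics/w6c.png

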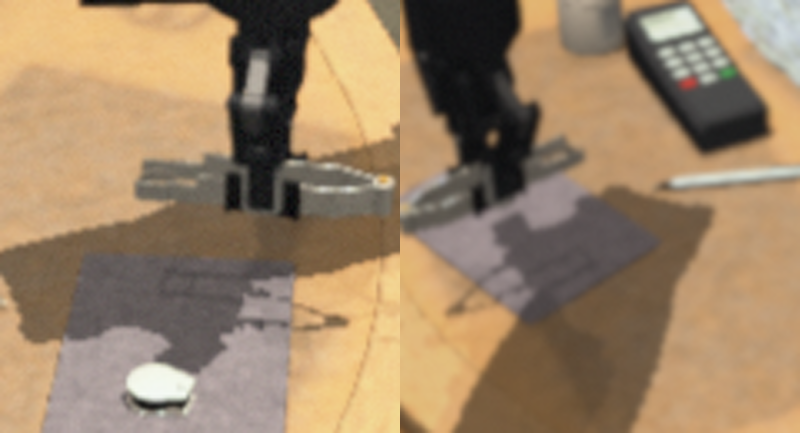

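The ring has left the pad and the grip stopped at 27.8 mm, short of the stop, so the tongs hold the ring. I'll carry it to the pan.

>>> step_arm(targets="-1 0.003 -0.02 0 0 0 0;-1 0.006 -0.06 0 0 0 0;-1 0.009 -0.11 0 0 0 0;-1 0.012 -0.165 0 0 0 0;-1 0.015 -0.22 0 0 0 0;-1 0.018 -0.275 0 0 0 0;-1 0.022 -0.33 0 0 0 0;-1 0.026 -0.385 0 0 0 0;-1 0.03 -0.44 0 0 0 0;-1 0.034 -0.495 0 0 0 0")

```text
clock: 8.32
eef_pos: [0.5073, -0.0441, 0.0876]
tool_rot: [0.065, 0.998, -0.0, -0.001]
ft_force: [1.1, 0.2, -0.8]
grip_width: 0.0278
grasp_force: 59.2
```

>>> step_arm(targets="-1 0.004 -0.055 0 0 0 0;-1 0.008 -0.11 0 0 0 0;-1 0.013 -0.165 0 0 0 0;-1 0.018 -0.22 0 0 0 0;-1 0.022 -0.27 0 0 0 0;-1 0.026 -0.31 0 0 0 0;-1 0.028 -0.34 0 0 0 0;-1 0.03 -0.357 0 0 0 0;-1 0.03 -0.357 0 0 0 0;-1 0.03 -0.357 0 0 0 0")

```text
clock: 9.15
eef_pos: [0.5228, -0.2203, 0.088]
tool_rot: [0.065, 0.998, 0.0, -0.001]
ft_force: [-0.0, -0.1, -0.4]
grip_width: 0.0278
grasp_force: 59.2
```

Run:
```python
from h import *
s=bot.get_obs();print(s["clock"],s["eef_pos"],s["ft_force"],s["grip_width"],s["grasp_force"])
# ring gone from its spot on the pad? bright ring pixels before/after; pan refit in first pictures by ellipse
for n,(x,y) in(("scene",(425,240)),("side",(276,155))):
    a=cv2.imread(f"pics/{n}1.png"); m=((a.min(2)>140)[y-30:y+30,x-35:x+35]).astype(np.uint8)
    e=cv2.fitEllipse(max(cv2.findContours(m,0,1)[0],key=cv2.contourArea)); p=np.array(e[0])+[x-35,y-30]
    print(n,p,e[1],ray(n,p,.024)[0].round(4))
```

```text
9.15 [ 0.52278658 -0.22028779  0.08801726] [-0.01181439 -0.07881656 -0.37953038] 0.02781647876167113 59.17936821933836
scene [423.2270813  239.93045616] (30.920969009399414, 42.15548324584961) [ 0.5852 -0.2312  0.024 ]
side [275.12499619 153.84739304] (14.525412559509277, 31.658954620361328) [ 0.5881 -0.2281  0.024 ]
```

>>> step_arm(targets="-1 0 0 -0.02 0 0 0;-1 0 0 -0.06 0 0 0;-1 0 0 -0.09 0 0 0;-1 0 0 -0.108 0 0 0;-1 0 0 -0.112 0 0 0;-1 0 0 -0.112 0 0 0;-1 0 0 -0.112 0 0 0")

```text
clock: 9.73
eef_pos: [0.5238, -0.2202, 0.033]
tool_rot: [0.065, 0.998, -0.0, 0.0]
ft_force: [0.1, -0.8, -1.4]
grip_width: 0.0278
grasp_force: 59.2
```

>>> step_arm(targets="-1 0 0 -0.002 0 0 0;-1 0 0 -0.004 0 0 0;-1 0 0 -0.004 0 0 0;-1 0 0 -0.004 0 0 0")

```text
clock: 10.07
eef_pos: [0.5235, -0.2208, 0.031]
tool_rot: [0.065, 0.998, -0.0, 0.0]
ft_force: [0.1, 0.7, -1.8]
grip_width: 0.0278
grasp_force: 59.2
```

>>> step_arm(targets="-1 0 0 -0.002 0 0 0;-1 0 0 -0.003 0 0 0;-1 0 0 -0.003 0 0 0;-1 0 0 -0.003 0 0 0")

```text
clock: 10.4
eef_pos: [0.5232, -0.2206, 0.029]
tool_rot: [0.065, 0.998, 0.0, -0.0]
ft_force: [-0.3, 0.5, -1.3]
grip_width: 0.0278
grasp_force: 59.2
```

>>> step_arm(targets="-1 0 0 -0.001 0 0 0;-1 0 0 -0.002 0 0 0;-1 0 0 -0.002 0 0 0;-1 0 0 -0.002 0 0 0")

```text
clock: 10.73
eef_pos: [0.5233, -0.2206, 0.0282]
tool_rot: [0.065, 0.998, -0.0, 0.0]
ft_force: [-1.4, 0.2, 1.3]
grip_width: 0.0279
grasp_force: 59.3
```

The force rose by 2.6 N, so the ring is on the pan. I'll open the tongs slowly to 37 mm.

>>> step_arm(targets="-0.32 0 0 0 0 0 0;-0.28 0 0 0 0 0 0;-0.24 0 0 0 0 0 0;-0.2 0 0 0 0 0 0;-0.16 0 0 0 0 0 0;-0.13 0 0 0 0 0 0;-0.13 0 0 0 0 0 0;-0.13 0 0 0 0 0 0;-0.13 0 0 0 0 0 0")

```text
clock: 11.48
eef_pos: [0.5233, -0.2206, 0.028]
tool_rot: [0.065, 0.998, -0.0, 0.0]
ft_force: [0.1, -0.5, -0.0]
grip_width: 0.0371
grasp_force: 3.0
```

>>> step_arm(targets="-0.13 0 0 0.01 0 0 0;-0.13 0 0 0.02 0 0 0;-0.13 0 0 0.04 0 0 0;-0.13 0 0 0.07 0 0 0;-0.13 0 0 0.1 0 0 0;-0.13 0 0 0.12 0 0 0;-0.13 0 0 0.12 0 0 0;-0.13 0 0 0.12 0 0 0")

```text
clock: 12.15
eef_pos: [0.524, -0.2209, 0.0891]
tool_rot: [0.065, 0.998, -0.0, 0.001]
ft_force: [-0.6, -0.6, -0.7]
grip_width: 0.0371
grasp_force: 3.0
```

>>> step_arm(targets="-0.13 -0.004 0.03 0 0 0 0;-0.13 -0.01 0.08 0 0 0 0;-0.13 -0.016 0.135 0 0 0 0;-0.13 -0.022 0.195 0 0 0 0;-0.13 -0.028 0.255 0 0 0 0;-0.13 -0.034 0.315 0 0 0 0;-0.13 -0.04 0.37 0 0 0 0;-0.13 -0.044 0.42 0 0 0 0;-0.13 -0.046 0.45 0 0 0 0;-0.13 -0.046 0.458 0 0 0 0")

```text
clock: 12.98
eef_pos: [0.4985, 0.0114, 0.087]
tool_rot: [0.063, 0.998, 0.0, -0.001]
ft_force: [-0.9, 0.2, -1.4]
grip_width: 0.0372
grasp_force: 3.0
```

Run:
```python
from h import *
for n in("scene","side"):
    im,c=snap(n,n+"9"); o=cv2.imread(f"pics/{n}1.png"); im=im[...,::-1]
    x,y=(423,240) if n=="scene" else (275,154)
    d=cv2.absdiff(im,o).max(2)[y-20:y+20,x-25:x+25]; m=(d>25).astype(np.uint8)
    k,l,st,ce=cv2.connectedComponentsWithStats(m)
    for i in range(1,k):
        if st[i][4]>5: p=ce[i]+[x-25,y-20]; print(n,st[i],p,ray(n,p,.028,c)[0].round(4))
    g=im[y-12:y+12,x-14:x+14].mean(2).astype(int)
    print("\n".join("".join(" .:-=+*#%@"[9-min(9,v//26)] for v in r) for r in g))
s=bot.get_obs();print(s["clock"],s["eef_pos"],s["grip_width"])
```

```text
scene [19 14 11 11 65] [422.35384615 239.        ] [ 0.5828 -0.2298  0.028 ]
:.................::::::::-+
....................:::::::-
......................::::::
........................::::
..........................::
...........::::::...........
.........::-----::..........
.........:-=====-::.........
........:-========::........
.......::---:::-==-:........
.......:---:::::---::.......
.......:---::...:--::.......
.......:-==-:::::--::.......
.......::-==-------:........
........::========-:........
.........::-=====-::........
..........:::--:::..........
.............::::...........
............................
............................
............................
:...........................
-::.........................
+-::........................
side [47  0  3 15 34] [298.23529412 140.41176471] [ 0.5294 -0.3066  0.028 ]
side [22 16  9  7 49] [276.         152.87755102] [ 0.5856 -0.226   0.028 ]
side [47 16  3 14 33] [298.21212121 156.33333333] [ 0.5263 -0.2089  0.028 ]
side [ 25  32  25   8 164] [288.30487805 169.68292683] [ 0.5485 -0.134   0.028 ]
---:::::::::::::::::::::::::
::::::::::::::::::::::::----
::::::::::::::::::::::------
:::::::::::::::::::::-------
:::-::::----::::::----======
======---:::.......::-=+****
##*+=-::..............::-+*#
#+-::....................:-+
=-...........:----:........:
:..........:-=++++-:........
...........-=+++++=:........
..........:=++=====-........
...........-+++++++:........
...........:-=+++=-.........
.............:::::..........
:...........................
-:.........................:
*=-:.....................:-=
%#*=-::...............::==*#
%%%#*+==--::::::::--===+*#%%
%%%%%%##**++++=+++**###%%%%%
%%%%%%%%%%%%%###%%%%%%%%%%%%
%%%%%%%%%%%%%%%%%%%%%%%%%%%%
%%%%%%%%%%%%%%%%%%%%%%%%%%%%
13.0833 [0.49938055 0.00942468 0.08730887] 0.03679669576451732
```

The ring lies flat in the middle of the pan. Now I set the tongs down.

>>> step_arm(targets="-0.13 0 0 -0.03 0 0 0;-0.13 0 0 -0.08 0 0 0;-0.13 0 0 -0.12 0 0 0;-0.13 0 0 -0.145 0 0 0;-0.13 0 0 -0.16 0 0 0;-0.13 0 0 -0.165 0 0 0;-0.13 0 0 -0.165 0 0 0;-0.13 0 0 -0.165 0 0 0")

```text
clock: 13.75
eef_pos: [0.5009, 0.008, 0.0061]
tool_rot: [0.066, 0.998, -0.0, 0.001]
ft_force: [-0.3, -0.1, 0.3]
grip_width: 0.0373
grasp_force: 3.0
```

>>> step_arm(targets="-0.13 0 0 -0.002 0 0 0;-0.13 0 0 -0.003 0 0 0;-0.13 0 0 -0.003 0 0 0;-0.13 0 0 -0.003 0 0 0")

```text
clock: 14.08
eef_pos: [0.5006, 0.0085, 0.0045]
tool_rot: [0.065, 0.998, 0.0, 0.0]
ft_force: [-0.8, -0.3, -0.3]
grip_width: 0.037
grasp_force: 3.0
```

>>> step_arm(targets="-0.13 0 0 -0.002 0 0 0;-0.13 0 0 -0.002 0 0 0;-0.13 0 0 -0.002 0 0 0;-0.13 0 0 -0.002 0 0 0")

```text
clock: 14.42
eef_pos: [0.5007, 0.0085, 0.0033]
tool_rot: [0.065, 0.998, 0.0, 0.0]
ft_force: [1.2, -0.5, 0.2]
grip_width: 0.0372
grasp_force: 3.0
```

>>> step_arm(targets="-0.13 0 0 -0.001 0 0 0;-0.08 0 0 -0.001 0 0 0;-0.03 0 0 -0.001 0 0 0;0.02 0 0 -0.001 0 0 0;0.1 0 0 -0.001 0 0 0;0.3 0 0 -0.001 0 0 0;0.4 0 0 -0.001 0 0 0;0.4 0 0 -0.001 0 0 0;0.4 0 0 -0.001 0 0 0;0.4 0 0 -0.001 0 0 0")

```text
clock: 15.25
eef_pos: [0.5003, 0.0084, 0.0025]
tool_rot: [0.065, 0.998, -0.0, -0.0]
ft_force: [1.0, -0.1, 0.4]
grip_width: 0.0598
grasp_force: 0.0
```

>>> step_arm(targets="0.4 0 0 0.02 0 0 0;0.4 0 0 0.06 0 0 0;0.4 0 0 0.12 0 0 0;0.4 0 0 0.18 0 0 0;0.4 0 0 0.26 0 0 0;0.4 0 0 0.34 0 0 0;0.4 0 0 0.42 0 0 0;0.4 0 0 0.48 0 0 0;0.4 0 0 0.48 0 0 0;0.4 0 0 0.48 0 0 0")

```text
clock: 16.08
eef_pos: [0.5016, 0.0084, 0.2456]
tool_rot: [0.065, 0.998, 0.0, 0.003]
ft_force: [-0.6, -1.0, 0.3]
grip_width: 0.0602
grasp_force: 0.0
```

Run:
```python
from h import *
im,c=snap("wrist","w10"); s=bot.get_obs();print(s["clock"],s["eef_pos"])
o=cv2.imread("pics/w1.png"); im=im[...,::-1]
def lip(a): # tongs dark pixels
    g=a[115:240,280:350].mean(2).astype(int); return "\n".join("".join("@#+. "[min(4,v//40)] for v in r) for r in g[::2])
for x,y in zip(lip(o).split("\n"),lip(im).split("\n")): print(x[:64],"|",y[:70])
```

```text
16.1333 [0.50036793 0.00840975 0.24344781]
++++++++++++++++++++++++++++###############+.................... | +++++++++++#+++++++++++++++++#######+......  ..  ...        ..... .   
++++++++++++++++++++#######+++++###########+.................... | +++++#+++++++++++++++++++++++######+.+++++.   .    ..    .............
++++++++++++########++++++++++#############+.................... | ++++++++++++++++++++++++++++++#####+..++++.   ..       ...............
+++++####+++++++++++++++++++##########++++#+.................... | +++++++++++++++++++++++++++#+######+..++++.++.....       .............
###++++++++++++++++++++++#+#########+.++++++.................... | +++++++++++++++++++++++++++#######+++++++++. .......  ..  ..... ......
##++++++++++++++++++++++++#########++++++++++................... | +++++++++++++++++++++++++++######+++#######+   .....   ......   ......
####+++++++++++++++++++++##########++++++++++................... | ++++++++++++++++++++++++++++####+.+#########+   ............. . ......
#####++++++++++++++++++++##########+++..+++++................... | #+++++++++++++++++++++++
[... 6936 characters left out ...]
+######+##
##################################################++############ | ++++##################+################+#+#++#################++++####
##################################################++############ | +++++##############++###################++++++########+######+.......+
###########################################################++... | ++++##############################+#####+####+##########+###+.......++
#########################################################++..... | ++++############++#############+++#++#+++#####++##+#+#+##+............
#####################################################++......... | +##########################+#+###############++##########++...........
```

The tongs stand open and upright back at their first place, and the ring is on the pan. I'll hand in.

```bash
python3 -c "
from workcell import bot; print(bot.job_done())"
```

```text
the job is handed in; nothing more can be done
None
```

The job is handed in: the last camera checks showed the ring flat near the middle of the pan and the tongs sprung open on edge at their original spot. `job_done()` returned no verdict, so I can't confirm a pass.

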